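Hang the key-hook plate on its screw

ROBOT

A 7-joint arm with a two-finger parallel gripper is mounted at the origin on a cart in front of the work surface, level with it; the furniture and walls round the work are solid. World frame = base frame: x ahead of the robot, y to its left, z up, the work surface at z = 0. Lengths are in m, angles in rad, forces in N, time in s.
With the tool pointing down it reaches from about 0.4 to 0.875 m from the base axis. Payload 19.3 kg.
Tool frame: the origin (TCP) lies at the very end of the fingers, on their centre line; the grasp point (between the pads) lies 19 mm behind it; z points along the fingers, y is the line along which they close (so a half turn about z gives the same grasp; the last joint's range is limited). The gripper opens to 85 mm and grips with 20 to 120 N. Pads are 22 mm wide; open, the fingers measure 114 mm over their backs; the gripper's body (76 mm by 85 mm) begins 54 mm behind the grasp point. The pads swing forward as they close: fully open they stand 13 mm farther back than shut.
Start: joints at [1.182, 0.521, -0.036, 1.599, 0.021, 1.021, -0.113], TCP at [0.196, -0.594, 0.231] pointing down, gripper open.
Joint ranges: [-2.91, 2.91], [-0.3, 2.13], [-1.5, 1.42], [0.17, 2.43], [-1.26, 4.41], [0.16, 1.93], [-2.52, 2.52]. Speed limits (rad/s): [1.89, 1.89, 2.39, 2.39, 3.01, 3.01, 3.01].

INTERFACE

Orientations are given as [roll, pitch, yaw] about the fixed x, y, z axes, in that order (R = Rz(yaw) Ry(pitch) Rx(roll)).
In Python, from workcell import monitor, optics, job_done gives the robot as it stands.
- The arm moves only by the shell command python3 -m handwheel 'ROWS' [FORCE]. ROWS is JSON, a list of rows, each an object of numbers: "dx", "dy", "dz": the shift along the tool's x, y, z in cm; "wx", "wy", "wz": the turn, a rotation vector about the tool's x, y, z in rad; "claw": the opening in per cent of the stroke, from 0 (shut) to 100 (fully open). A call has 1 to 8 rows; each row shifts and turns the commanded pose from where the row before left it, along the tool's axes as they then stand; what a row does not reach is not made up. A row lasts 1/8 s, in which the tool goes at most 62.5 mm and 10.7 degrees, less where a joint would pass 70% of its speed; a pose out of reach is approached as far as the arm can. A call with a gripper value outside its range is refused whole. The fingers move at their own pace and stop on an object; FORCE is the grip in N (left out, the last holds). Time passes only in rows, so rows that do not move let the fingers close. It gives the time, the measured TCP pose, the force, the opening and the grip force at its end, in the units of the state.
- monitor.observe(): the state, without advancing time (a new reading comes with each control period).
- optics.grab_frame(name): name is "scene" or "top"; returns a dict with "frame" (384x512x3 uint8, blue, green, red), "fovy" (degrees; the focal length in pixels is half the picture's height over the tangent of half this angle, whatever the lens; pixels are square), "cx", "cy" (the principal point, pixels), "R" (3x3) and "t" (3): a world point X has camera coordinates R X + t. Camera axes: x right, y down, z forward; pixel columns grow to the right and rows downward; lengths in m; the calibration is good to about 2 mm. A picture is of the moment at which its call begins. There is no depth.
- job_done(): hands the job in; it is judged then, once.
Trained networks look in the newest picture that a camera, given by its name, has taken for a name from the list of things; names that differ only in an ending like _2 or _b are one class to them, and where a whole thing is asked for, a point or a joint stands for the part that bears it (a point fixed in the world has none). Each returns a list of dicts, best first, with "p" (0 to 1); they miss things now and then, are a little off and sometimes report something else, mostly with a low value. They report only what shows in the picture. A call takes as long as a camera call.
- optics.masks_of(name, camera): "region" (384x512 bool, what is visible of it) and "rect" ([left, top, width, height] in pixels, round what is visible of it).
The state is a dict: "clock": time; "qpos": joint angles; "qd": joint speeds; "joint_efforts": joint torques, N m; "position": TCP position; "tool_rot": TCP orientation; "force": force on the tool from outside, world axes, zero at the start; "moment": the same for the moment, N m; "grip_width": finger opening in m; "finger_force": force on a finger pad.
Only numpy, scipy, OpenCV 4.12 (cv2) and the standard library are available. Lean on these libraries where they do the work, as an engineer would, in place of code of your own. Each camera call takes 0.05 s, during which the arm holds its last target. There are 200 camera calls.

TASK

Two hook plates stand upright in the wooden stand at the key-cutting counter. Take the one with the keyhole opening (wide at the bottom, narrowing to a slot at the top), pass the wide part of the keyhole over the head of the screw on the wooden post, lower the plate until the screw sits at the top of the slot, and leave it hanging there upright. Leave the other plate, which has only a narrow straight slot, standing in the stand.

Things in the scene. Friction and masses are not known exactly. Their poses are not given: they have to be found in the camera images.
- key_plate_mid (a point): Middle of the keyhole plate: bare aluminium, 8 mm thick (x), 145 high (z), 90 wide (y), 0.22 kg; its top 49 mm is a grip tab 44 wide. Point 72.5 mm above its lower edge, mid-thickness. -x: front, with 4 key hooks 28 mm long, 34 mm off centre. Stands front to the robot, lowest 20 mm in a slot: lift straight up. Grip the tab across its thickness from above, within the top 35 mm, so fingers stay above the post.
- keyhole (a point): Centre of the wide part of that plate's keyhole, 31 mm below the plate's middle; same axes. Heights above the lower edge: wide part 22 to 56 mm, 38 mm wide, lower corners cut; sides slope in from 56 to 72 mm; slot 12 mm wide from 72 to 84 mm, closed on top. Hanging, the screw's axis is 80 mm above the lower edge: 39 mm above this point, 7.5 mm above the plate's middle.
- spare_plate_mid (a point): Middle of the plate to leave alone, in the other slot of the stand, 116 mm beside (left or right varies). Same outline, material, hooks and axes, but its only opening is a straight slot 12 mm wide. Stand: fixed, 226 mm wide, 56 deep, 26 high; two slots 10.5 mm wide, floor 6 mm above the bench, so the plates' tops are 151 mm above the bench.
- screw (a point): Mid-shank of the steel screw level in the front of a fixed wooden post; 130 mm above the bench, 8.5 mm before the face. x along the screw into the post (head to -x), y left, z up. Shank 8 mm thick, 17 long; head 18 mm wide, 5 thick, its front 13.5 mm from this point. Post 74 mm wide, 20 thick, its top 12 mm above the screw's axis; foot 8 mm high, 27 mm out from the face.

How it is judged:
By the outcome, as a careful person would: the job done as asked, in the order asked, and still so for the second after the job is handed in, with the robot touching nothing.
It also fails if it takes over 38 s, if anything falls off the work surface, if the arm or the gripper's body presses on something with over 40 N, if the wrist force passes 120 N, or if a joint passes its speed limit or range.

## Working session

There is one attempt and no reset: what is moved stays moved. The work goes in short steps, Python scripts to look and compute and a shell command to move; the robot and the scene stay as the last step left them, time stands still between calls to the robot, and variables do not carry over. Pictures are saved under pics/ and viewed, at most 10 in all, crops included, and the job is handed in when it is done.

```bash
mkdir -p pics; ls; python3 - <<'E'
from workcell import monitor, optics
import cv2,numpy as np
s=monitor.observe();print({k:np.round(v,3).tolist() for k,v in s.items()})
for c in("scene","top"):
    f=optics.grab_frame(c);cv2.imwrite(f"pics/{c}0.png",f["frame"])
    print(c,f["fovy"],f["cx"],f["cy"],np.round(f["R"],4).tolist(),np.round(f["t"],4).tolist())
    for n in("key_plate_mid","keyhole","spare_plate_mid","screw"):
        for d in optics.masks_of(n,c)[:3]:print(n,round(d["p"],2),d["rect"],int(d["region"].sum()))
E
```

```text
pics
{'clock': 0.0, 'qpos': [1.182, 0.522, -0.036, 1.6, 0.021, 1.021, -0.113], 'qd': [0.001, -0.001, 0.001, -0.001, 0.001, 0.0, 0.001], 'joint_efforts': [-0.0, -92.71, 1.98, -36.993, 0.018, 0.008, 0.0], 'position': [0.196, -0.593, 0.231], 'tool_rot': [-3.14, 0.0, 0.319], 'force': [-0.38, 0.004, -0.35], 'moment': [-0.032, -0.033, 0.035], 'finger_force': 0.0, 'grip_width': 0.085}
scene 48.52198214995161 243.35747775342372 180.27459222793993 [[0.8928, -0.4503, 0.0137], [-0.3394, -0.6923, -0.6367], [0.2962, 0.5638, -0.771]] [-0.4572, 0.3456, 0.7024]
key_plate_mid 0.62 [192.0, 179.3, 32.5, 62.6] 857
keyhole 0.77 [187.5, 182.2, 31.9, 64.6] 1026
spare_plate_mid 0.85 [218.4, 229.6, 34.9, 58.4] 1021
screw 0.81 [295.0, 176.6, 53.5, 76.7] 2390
top 57.856779105283216 254.35257023867948 192.10374630078422 [[0.0134, -0.9999, 0.0091], [-0.9977, -0.0139, -0.067], [0.0671, -0.0081, -0.9977]] [0.0741, 0.5674, 0.9409]
key_plate_mid 0.48 [265.2, 133.9, 34.6, 32.4] 1056
key_plate_mid 0.44 [230.8, 219.6, 35.4, 17.8] 199
keyhole 0.67 [230.6, 220.3, 33.8, 7.3] 127
spare_plate_mid 0.53 [273.0, 217.6, 37.2, 13.8] 148
screw 0.64 [262.1, 134.6, 41.0, 28.2] 1066
```

```bash
python3 - <<'E'
import cv2
a=cv2.imread("pics/scene0.png")[150:310,160:370];cv2.imwrite("pics/s0c.png",cv2.resize(a,None,fx=3.7,fy=3.7,interpolation=cv2.INTER_CUBIC))
a=cv2.imread("pics/top0.png")[110:260,180:380];cv2.imwrite("pics/t0c.png",cv2.resize(a,None,fx=4,fy=4,interpolation=cv2.INTER_CUBIC))
E
```

```text
(no output)
```

View pics/s0c.png

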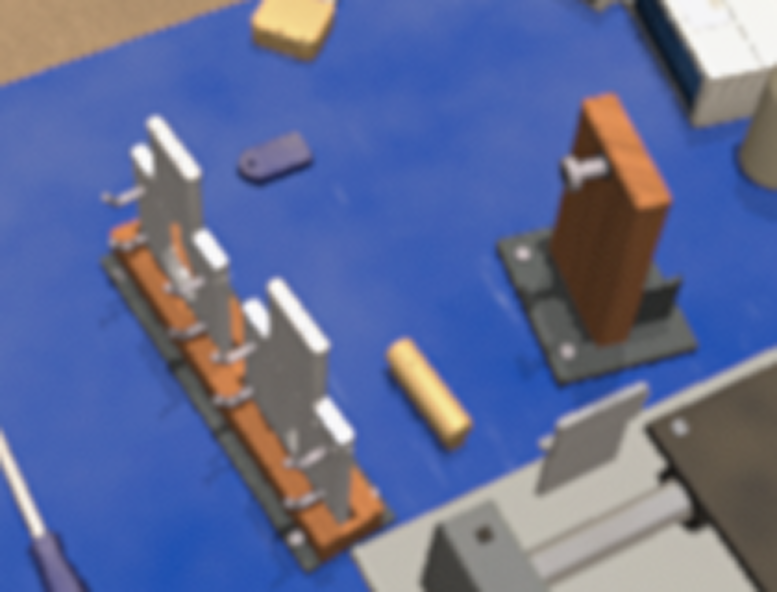

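View pics/t0c.png

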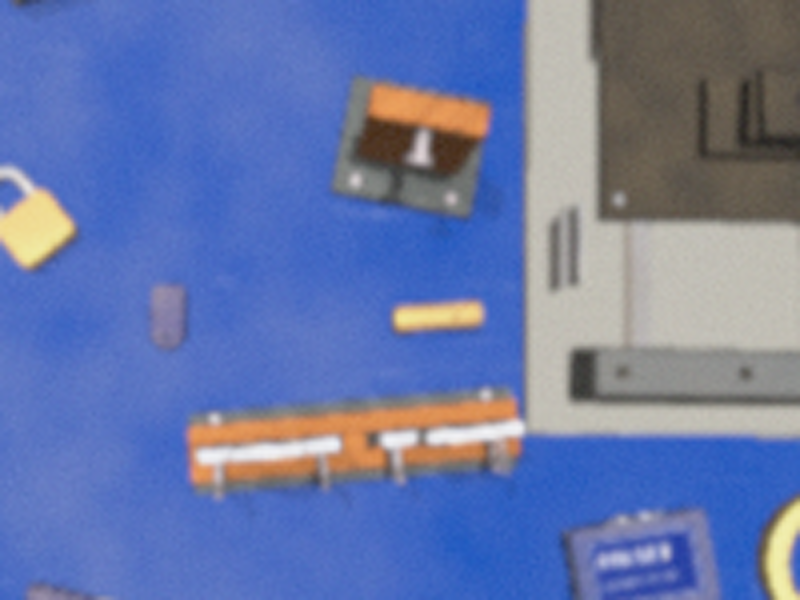

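View pics/scene0.png

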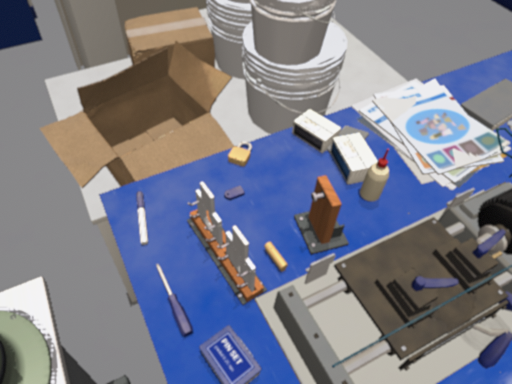

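Scene view: two plates in the stand, the far one at about (205,200) px and the near one at (240,245); post with screw head at about (314,196). In the top view the left plate is at about (247,222), the right one at (293,219), and the screw at (285,146). The networks call the far/left plate the keyhole one. I'll check this with a model overlay.

```bash
cat > h.py <<'E'
import numpy as np,cv2
from workcell import monitor,optics
def K(f):
    F=f["frame"].shape[0]/2/np.tan(np.radians(f["fovy"])/2);return np.array([[F,0,f["cx"]],[0,F,f["cy"]],[0,0,1]])
def proj(f,X):
    c=np.atleast_2d(X)@np.array(f["R"]).T+f["t"];c=c@K(f).T;return c[:,:2]/c[:,2:]
def atz(f,uv,z):
    R=np.array(f["R"]);C=-R.T@f["t"];d=R.T@np.linalg.solve(K(f),[*uv,1]);return C+d*(z-C[2])/d[2]
def rz(a):return np.array([[np.cos(a),-np.sin(a),0],[np.sin(a),np.cos(a),0],[0,0,1]])
# plate-frame outlines, z from lower edge
def plate(x):
    o=np.array([[-45,0],[45,0],[45,96],[22,96],[22,145],[-22,145],[-22,96],[-45,96]])/1e3
    return np.c_[np.full(8,x),o]
def hole(x):
    o=np.array([[-19,22],[19,22],[19,56],[6,72],[6,84],[-6,84],[-6,72],[-19,56]])/1e3
    return np.c_[np.full(8,x),o]
def crop(img,x,y,w,h,s,polys,name):
    a=cv2.resize(img[y:y+h,x:x+w],None,fx=s,fy=s,interpolation=cv2.INTER_CUBIC)
    for p,col in polys:
        q=((p-[x,y]+.5)*s-.5).round().astype(int);cv2.polylines(a,[q.reshape(-1,1,2)],True,col,1)
    cv2.imwrite(name,a)
E
python3 - <<'E'
from h import *
S=optics.grab_frame("scene");T=optics.grab_frame("top")
for f in(S,T):print("C",-np.array(f["R"]).T@f["t"])
sc=lambda u,v:np.array([u/3.7+160,v/3.7+150]);tc=lambda u,v:np.array([u/4+180,v/4+110])
for n,a,b in(("far",(150,121),(196,180)),("near",(272,285),(325,346))):
    A=atz(S,sc(*a),.151);B=atz(S,sc(*b),.151);print(n,A.round(4),B.round(4),(A+B)[:2]/2,np.degrees(np.arctan2(*(A-B)[:2])))
for n,a in(("headS",(571,172)),):print(n,atz(S,sc(*a),.13))
for n,a in(("headT",(418,163)),("rootT",(424,130))):print(n,atz(T,tc(*a),.13))
P=[atz(T,tc(*a),.142) for a in((373,84),(490,104),(487,137),(368,120))];print(np.round(P,4))
P=[atz(S,sc(*a),.142) for a in((582,98),(615,96),(668,192),(637,208))];print(np.round(P,4))
P=[atz(T,tc(*a),.026) for a in((190,425),(518,400),(522,458),(195,488))];print("stand",np.round(P,4))
E
```

```text
C [ 0.31738043 -0.36260983  0.76790519]
C [0.5018574  0.0896641  0.97605235]
far [0.48   0.1185 0.151 ] [0.4856 0.0742 0.151 ] [0.48279566 0.09633873] -7.12865784383913
near [0.4922 0.0028 0.151 ] [ 0.4994 -0.0373  0.151 ] [ 0.49577546 -0.01726957] -10.108952644089078
headS [0.66497637 0.00942206 0.13      ]
headT [0.66189001 0.00988985 0.13      ]
rootT [0.6825061  0.00634242 0.13      ]
[[ 0.7078  0.0388  0.142 ]
 [ 0.6966 -0.0326  0.142 ]
 [ 0.6762 -0.0308  0.142 ]
 [ 0.6856  0.0416  0.142 ]]
[[ 0.69    0.0409  0.142 ]
 [ 0.7063  0.0344  0.142 ]
 [ 0.695  -0.0294  0.142 ]
 [ 0.6755 -0.0308  0.142 ]]
stand [[ 0.4988  0.1542  0.026 ]
 [ 0.5188 -0.0696  0.026 ]
 [ 0.4794 -0.0724  0.026 ]
 [ 0.4561  0.15    0.026 ]]
```

```bash
python3 - <<'E'
from h import *
S=optics.grab_frame("scene");T=optics.grab_frame("top")
ya=.105;yp=-.155
PL=[np.array([.4828,.0963,.006]),np.array([.4948,-.0193,.006])]
sc=np.array([.6765,.0075,.13]);
def W(o,y,X):return X@rz(y).T+o
def polys(f):
    L=[(proj(f,W(PL[0],ya,plate(-.004))),(0,255,255)),(proj(f,W(PL[0],ya,hole(-.004))),(0,0,255)),(proj(f,W(PL[1],ya,plate(-.004))),(0,255,255))]
    t=np.linspace(0,2*np.pi,16)
    for x,r in((-.0135,.009),(.0085,.004)):L.append((proj(f,W(sc,yp,np.c_[t*0+x,r*np.cos(t),r*np.sin(t)])),(0,255,0)))
    L.append((proj(f,W(sc,yp,np.array([[.0085,.037,.012],[.0085,-.037,.012],[.0285,-.037,.012],[.0285,.037,.012]]))),(0,255,0)))
    return L
A=[]
for f,b in((S,(180,165,180,150)),(T,(215,120,110,125))):
    for i,p in enumerate(([],polys(f))):
        n=f"pics/ov{len(A)}.png";crop(f["frame"],*b,4 if f is T else 3,p,n);A.append(cv2.imread(n))
# combine: scene plain zoom + overlay; top overlay
crop(S["frame"],185,175,80,65,5,[],"pics/z.png");z=cv2.imread("pics/z.png")
c=np.zeros((600,800,3),np.uint8)
z=z[:325,:400]
o=cv2.resize(A[1],(396,270+60)) if 0 else A[1][:,:]
cv2.imwrite("pics/c1.png",np.hstack([cv2.resize(z,(260,450)) if 0 else z[:,:] , ]) )
crop(S["frame"],183,172,80,75,7,polys(S)[:3],"pics/ovA.png");crop(S["frame"],183,172,80,75,7,[],"pics/ovA0.png")
c=np.zeros((1,1,3));a=cv2.imread("pics/ovA0.png");b=cv2.imread("pics/ovA.png")
cv2.imwrite("pics/c1.png",np.hstack([a[:,:400],b[:,:400]]))
crop(S["frame"],290,165,70,80,5,polys(S)[3:],"pics/p.png");p=cv2.imread("pics/p.png")
t=A[3];h=500
pad=lambda i:np.vstack([i,np.zeros((h-i.shape[0],i.shape[1],3),np.uint8)])
cv2.imwrite("pics/c2.png",np.hstack([t[:h],pad(p)])) ;print(t.shape,p.shape)
E
```

```text
(500, 440, 3) (400, 350, 3)
```

View pics/c1.png

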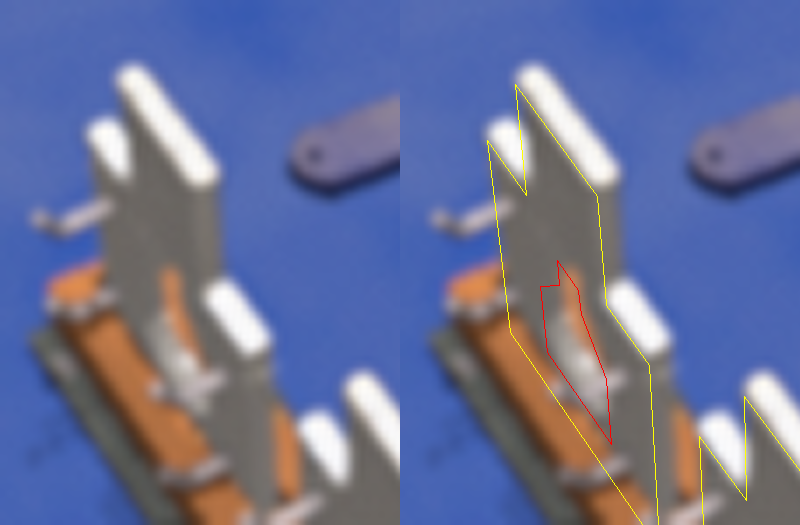

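View pics/c2.png

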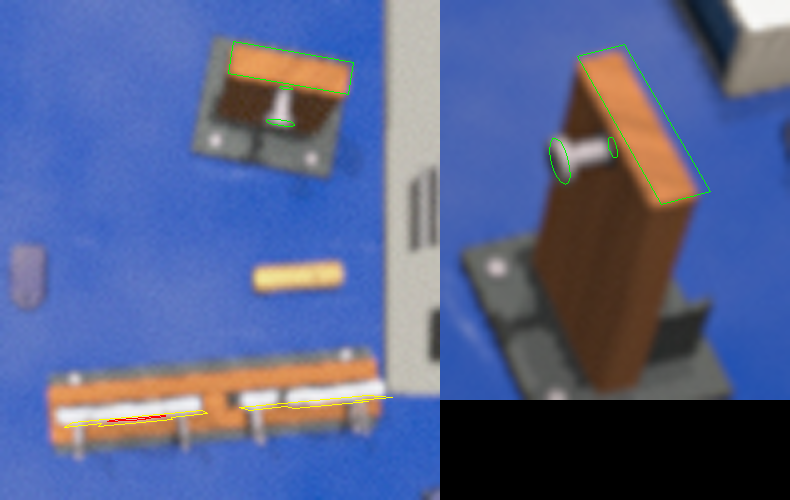

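The far (left) plate is the keyhole plate: its opening is wide at the bottom (crop about (185,370)) and narrows upward (170,280). The overlay is a few mm off, so I'll fit it.

```bash
cat > fit.py <<'E'
from h import *
from scipy.optimize import least_squares
S=optics.grab_frame("scene");T=optics.grab_frame("top")
def px(u,s,o):return (np.array(u)+.5)/s-.5+o
A=lambda *u:px(u,7,[183,172]);B=lambda *u:px(u,4,[215,120]);C=lambda *u:px((u[0]-440,u[1]),5,[290,165])
z=.006
pk=[(S,A(118,80),(-.004,.022,.145)),(S,A(194,186),(-.004,-.022,.145)),(S,A(219,170),(.004,-.022,.145)),(S,A(88,130),(-.004,.045,.096)),(S,A(247,352),(-.004,-.045,.096)),(S,A(271,338),(.004,-.045,.096)),(S,A(205,290),(-.004,-.022,.096)),
(T,B(57,416),(0,.045,.096)),(T,B(201,404),(0,-.045,.096)),(T,B(240,400),(0,.045-.116,.096)),(T,B(385,387),(0,-.045-.116,.096))]
sk=[(S,C(578,62),(.0085,.037,.012)),(S,C(622,53),(.0285,.037,.012)),(S,C(697,190),(.0285,-.037,.012)),(S,C(653,206),(.0085,-.037,.012)),(S,C(561,160),(-.0135,0,0)),
(T,B(234,42),(.0285,.037,.012)),(T,B(353,62),(.0285,-.037,.012)),(T,B(349,95),(.0085,-.037,.012)),(T,B(230,74),(.0085,.037,.012)),(T,B(284,87),(.0085,0,.004)),(T,B(281,124),(-.0135,0,0))]
for n,p,z0,x0 in(("plate",pk,.006,[.485,.1,.1]),("screw",sk,.13,[.677,.007,-.15])):
    r=lambda v,q=p:np.concatenate([proj(f,np.array(X)@rz(v[2]).T+[v[0],v[1],z0])[0]-u for f,u,X in q])
    for lab,q in(("both",p),("S",[k for k in p if k[0] is S]),("T",[k for k in p if k[0] is T])):
        s=least_squares(lambda v:r(v,q),x0,loss="soft_l1");print(n,lab,s.x.round(4),np.abs(r(s.x,q)).round(1).reshape(-1,2).tolist() if lab=="both" else "")
E
python3 fit.py
```

```text
plate both [0.4843 0.1002 0.1037] [[0.5, 1.1], [0.4, 0.4], [0.6, 0.1], [0.2, 0.2], [0.1, 0.0], [0.3, 0.1], [0.0, 0.4], [0.1, 0.4], [0.1, 0.2], [0.5, 0.2], [0.2, 0.2]]
plate S [0.4841 0.1    0.0971] 
plate T [0.4851 0.1004 0.1013] 
screw both [ 0.6754  0.0074 -0.1702] [[0.3, 1.1], [0.4, 1.5], [2.0, 0.6], [0.8, 0.1], [0.8, 0.3], [0.0, 0.1], [0.2, 0.6], [0.3, 0.4], [0.4, 0.1], [0.7, 0.3], [0.3, 0.0]]
screw S [ 0.6745  0.0075 -0.1887] 
screw T [ 0.676   0.0072 -0.1551]
```

```bash
cat > plan.py <<'E'
import sys,json
from h import *
from scipy.spatial.transform import Rotation as Ro
# usage: plan.py x y z yaw n
x,y,z,yaw,n=map(float,sys.argv[1:6]);n=int(n)
s=monitor.observe();p=np.array(s["position"]);R=Ro.from_euler("xyz",s["tool_rot"]);G=Ro.from_euler("xyz",[np.pi,0,yaw])
w=(R.inv()*G).as_rotvec();d=(np.array([x,y,z])-p)
print(s["clock"],p.round(4),np.round(s["tool_rot"],3),"rotvec",w.round(3),"d_world_cm",(d*100).round(2))
for i in range(n):
    t=(R*Ro.from_rotvec(w*i/n)).inv().apply(d*100/n);print(t.round(2),(w/n).round(3))
E
python3 plan.py .4845 .1002 .225 1.673 16
```

```text
0.8 [ 0.1959 -0.5935  0.2313] [-3.142 -0.     0.319] rotvec [-0.    -0.    -1.354] d_world_cm [28.86 69.37 -0.63]
[ 3.07 -3.55  0.04] [-0.    -0.    -0.085]
[ 3.36 -3.28  0.04] [-0.    -0.    -0.085]
[ 3.63 -2.98  0.04] [-0.    -0.    -0.085]
[ 3.87 -2.67  0.04] [-0.    -0.    -0.085]
[ 4.08 -2.33  0.04] [-0.    -0.    -0.085]
[ 4.26 -1.98  0.04] [-0.    -0.    -0.085]
[ 4.41 -1.61  0.04] [-0.    -0.    -0.085]
[ 4.53 -1.23  0.04] [-0.    -0.    -0.085]
[ 4.62 -0.84  0.04] [-0.    -0.    -0.085]
[ 4.67 -0.45  0.04] [-0.    -0.    -0.085]
[ 4.7  -0.05  0.04] [-0.    -0.    -0.085]
[4.68 0.34 0.04] [-0.    -0.    -0.085]
[4.64 0.74 0.04] [-0.    -0.    -0.085]
[4.56 1.13 0.04] [-0.    -0.    -0.085]
[4.45 1.51 0.04] [-0.    -0.    -0.085]
[4.3  1.88 0.04] [-0.    -0.    -0.085]
```

```bash
python3 -m handwheel '[{"dx":3.1,"dy":-3.6,"wz":-0.085,"claw":100},{"dx":3.4,"dy":-3.3,"wz":-0.085},{"dx":3.6,"dy":-3.0,"wz":-0.085},{"dx":3.9,"dy":-2.7,"wz":-0.085},{"dx":4.1,"dy":-2.3,"wz":-0.085},{"dx":4.3,"dy":-2.0,"wz":-0.085},{"dx":4.4,"dy":-1.6,"wz":-0.085},{"dx":4.5,"dy":-1.2,"wz":-0.085}]' && python3 plan.py .4845 .1002 .225 1.673 8
```

```text
schema error: expected keys dx, dy, dz, wx, wy, wz, claw
```

```bash
python3 -m handwheel '[{"dx":3.1,"dy":-3.6,"dz":0,"wx":0,"wy":0,"wz":-0.085,"claw":100},{"dx":3.4,"dy":-3.3,"dz":0,"wx":0,"wy":0,"wz":-0.085,"claw":100},{"dx":3.6,"dy":-3.0,"dz":0,"wx":0,"wy":0,"wz":-0.085,"claw":100},{"dx":3.9,"dy":-2.7,"dz":0,"wx":0,"wy":0,"wz":-0.085,"claw":100},{"dx":4.1,"dy":-2.3,"dz":0,"wx":0,"wy":0,"wz":-0.085,"claw":100},{"dx":4.3,"dy":-2.0,"dz":0,"wx":0,"wy":0,"wz":-0.085,"claw":100},{"dx":4.4,"dy":-1.6,"dz":0,"wx":0,"wy":0,"wz":-0.085,"claw":100},{"dx":4.5,"dy":-1.2,"dz":0,"wx":0,"wy":0,"wz":-0.085,"claw":100}]' && python3 plan.py .4845 .1002 .225 1.673 8
```

```text
clock: 1.8
position: [0.341, -0.244, 0.2315]
tool_rot: [3.141, 0.0, 1.001]
force: [1.0, -0.6, 0.4]
grip_width: 0.0856
finger_force: 0.0
1.8 [ 0.341  -0.244   0.2315] [3.141 0.    1.001] rotvec [ 0.001  0.    -0.672] d_world_cm [14.35 34.42 -0.65]
[ 4.59 -0.81  0.08] [ 0.     0.    -0.084]
[ 4.64 -0.42  0.08] [ 0.     0.    -0.084]
[ 4.66 -0.03  0.08] [ 0.     0.    -0.084]
[4.65 0.36 0.08] [ 0.     0.    -0.084]
[4.6  0.75 0.08] [ 0.     0.    -0.084]
[4.52 1.13 0.08] [ 0.     0.    -0.084]
[4.41 1.51 0.08] [ 0.     0.    -0.084]
[4.27 1.87 0.08] [ 0.     0.    -0.084]
```

```bash
python3 -m handwheel '[{"dx":4.6,"dy":-0.8,"dz":0.1,"wx":0,"wy":0,"wz":-0.084,"claw":100},{"dx":4.6,"dy":-0.4,"dz":0.1,"wx":0,"wy":0,"wz":-0.084,"claw":100},{"dx":4.7,"dy":0,"dz":0.1,"wx":0,"wy":0,"wz":-0.084,"claw":100},{"dx":4.6,"dy":0.4,"dz":0.1,"wx":0,"wy":0,"wz":-0.084,"claw":100},{"dx":4.6,"dy":0.8,"dz":0.1,"wx":0,"wy":0,"wz":-0.084,"claw":100},{"dx":4.5,"dy":1.1,"dz":0.1,"wx":0,"wy":0,"wz":-0.084,"claw":100},{"dx":4.4,"dy":1.5,"dz":0.1,"wx":0,"wy":0,"wz":-0.084,"claw":100},{"dx":4.3,"dy":1.9,"dz":0,"wx":0,"wy":0,"wz":-0.084,"claw":100}]' && python3 plan.py .4845 .1002 .118 1.673 4; python3 -m handwheel '[{"dx":0,"dy":0,"dz":0,"wx":0,"wy":0,"wz":0,"claw":100}]' ; python3 plan.py .4845 .1002 .118 1.673 4
```

```text
clock: 2.8
position: [0.4865, 0.099, 0.2244]
tool_rot: [3.141, 0.0, 1.673]
force: [0.5, -0.6, -0.3]
grip_width: 0.0852
finger_force: 0.0
2.8 [0.4865 0.099  0.2244] [3.141 0.    1.673] rotvec [0. 0. 0.] d_world_cm [ -0.2    0.12 -10.64]
[ 0.04 -0.05  2.66] [0. 0. 0.]
[ 0.04 -0.05  2.66] [0. 0. 0.]
[ 0.04 -0.05  2.66] [0. 0. 0.]
[ 0.04 -0.05  2.66] [0. 0. 0.]
clock: 2.92
position: [0.4865, 0.1009, 0.2243]
tool_rot: [3.141, -0.002, 1.676]
force: [-0.6, -0.1, 0.4]
grip_width: 0.0854
finger_force: 0.0
2.925 [0.4865 0.1009 0.2243] [ 3.141e+00 -2.000e-03  1.676e+00] rotvec [ 0.    -0.002  0.003] d_world_cm [ -0.2   -0.07 -10.63]
[-0.02 -0.05  2.66] [ 0.    -0.     0.001]
[-0.02 -0.05  2.66] [ 0.    -0.     0.001]
[-0.02 -0.05  2.66] [ 0.    -0.     0.001]
[-0.01 -0.05  2.66] [ 0.    -0.     0.001]
```

```bash
python3 -m handwheel '[{"dx":-0.05,"dy":-0.1,"dz":3,"wx":0,"wy":0,"wz":0,"claw":100},{"dx":0,"dy":-0.1,"dz":3,"wx":0,"wy":0,"wz":0,"claw":100},{"dx":0,"dy":0,"dz":3,"wx":0,"wy":0,"wz":0,"claw":100},{"dx":0,"dy":0,"dz":1.6,"wx":0,"wy":0,"wz":0,"claw":60},{"dx":0,"dy":0,"dz":0,"wx":0,"wy":0,"wz":0,"claw":30}]' 40; python3 -m handwheel '[{"dx":0,"dy":0,"dz":0,"wx":0,"wy":0,"wz":0,"claw":0},{"dx":0,"dy":0,"dz":0,"wx":0,"wy":0,"wz":0,"claw":0},{"dx":0,"dy":0,"dz":0,"wx":0,"wy":0,"wz":0,"claw":0},{"dx":0,"dy":0,"dz":0,"wx":0,"wy":0,"wz":0,"claw":0}]' 60
```

```text
clock: 3.55
position: [0.4837, 0.0966, 0.1179]
tool_rot: [-3.14, 0.0, 1.67]
force: [0.1, -0.0, -0.3]
grip_width: 0.0517
finger_force: 0.0
clock: 4.05
position: [0.4848, 0.097, 0.1192]
tool_rot: [3.14, -0.0, 1.671]
force: [1.7, -1.0, 8.9]
grip_width: 0.0069
finger_force: 59.8
```

```bash
python3 -m handwheel '[{"dx":0,"dy":0,"dz":-0.7,"wx":0,"wy":0,"wz":0,"claw":0},{"dx":0,"dy":0,"dz":-1,"wx":0,"wy":0,"wz":0,"claw":0},{"dx":0,"dy":0,"dz":-1.3,"wx":0,"wy":0,"wz":0,"claw":0}]' 80;  python3 -m handwheel '[{"dx":0,"dy":0,"dz":-2,"wx":0,"wy":0,"wz":0,"claw":0},{"dx":0,"dy":0,"dz":-2.4,"wx":0,"wy":0,"wz":0,"claw":0},{"dx":0,"dy":0,"dz":-2,"wx":0,"wy":0,"wz":0,"claw":0},{"dx":0,"dy":0,"dz":0,"wx":0,"wy":0,"wz":0,"claw":0}]'; cat > look.py <<'E'
import sys
from h import *
# predict plate pose from TCP, overlay; args: name, yoff(plate centre rel TCP along plate y), ztop(plate top above TCP)
n,yo,zt=sys.argv[1],float(sys.argv[2]),float(sys.argv[3])
s=monitor.observe();p=np.array(s["position"]);a=s["tool_rot"][2]-np.pi/2
o=p+rz(a)@[0,yo,0]+[0,0,zt-.145];sc=np.array([.6755,.0074,.13]);yp=-.165
r=rz(-yp)@(o-sc);print("lower-edge centre",o.round(4),"yaw",round(a,3),"in screw frame mm",(r*1e3).round(1),"hole z - screw",round((r[2]+.041)*1e3,1))
im=[]
t=np.linspace(0,2*np.pi,16)
for c,w,sc_ in(("scene",(110,130),3.6),("top",(110,130),3.6)):
    f=optics.grab_frame(c);pl=[(proj(f,plate(x)@rz(a).T+o),(0,255,255)) for x in(-.004,.004)]+[(proj(f,hole(-.004)@rz(a).T+o),(0,0,255))]
    m=proj(f,(o+[0,0,.08]+sc)/2)[0].astype(int);x,y=m-np.array(w)//2
    pl.append((proj(f,np.c_[t*0-.0135,.009*np.cos(t),.009*np.sin(t)]@rz(yp).T+sc),(0,255,0)))
    crop(f["frame"],x,y,*w,sc_,pl,"pics/tmp.png");im.append(cv2.imread("pics/tmp.png"))
cv2.imwrite(f"pics/{n}.png",np.hstack(im))
E
python3 look.py l1 .003 .033
```

```text
clock: 4.42
position: [0.4838, 0.0969, 0.1491]
tool_rot: [-3.141, -0.0, 1.671]
force: [-0.1, 0.1, -2.4]
grip_width: 0.0069
finger_force: 78.1
clock: 4.92
position: [0.4845, 0.097, 0.2138]
tool_rot: [3.139, 0.0, 1.67]
force: [-0.0, 0.3, -3.2]
grip_width: 0.0068
finger_force: 78.1
lower-edge centre [0.4842 0.1    0.1018] yaw 0.1 in screw frame mm [-203.9   59.9  -28.2] hole z - screw 12.8
```

View pics/l1.png

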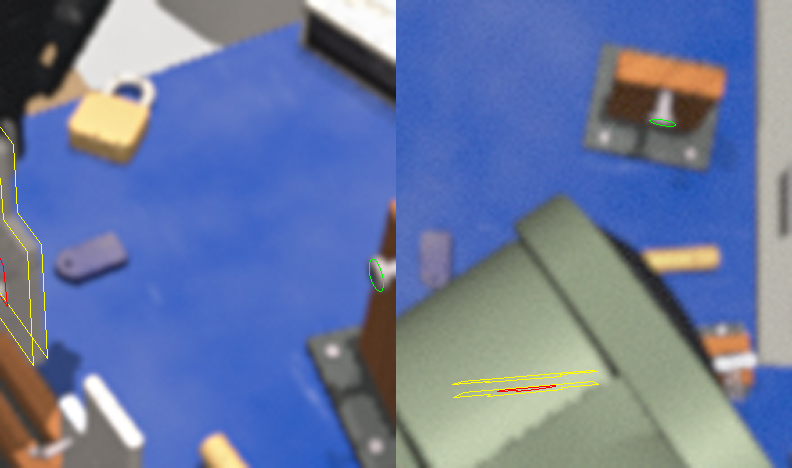

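Top view: arm covers the plate; scene view shows the lifted plate agreeing with the overlay, and the spare still in the stand.

```bash
python3 -m handwheel '[{"dx":0,"dy":1.5,"dz":0,"wx":0,"wy":0,"wz":0,"claw":0},{"dx":0,"dy":2.5,"dz":0,"wx":0,"wy":0,"wz":0,"claw":0},{"dx":0,"dy":2.5,"dz":0,"wx":0,"wy":0,"wz":0,"claw":0},{"dx":0,"dy":1.5,"dz":0,"wx":0,"wy":0,"wz":0,"claw":0}]'; python3 plan.py .6257 .0126 .201 1.406 6
```

```text
clock: 5.52
position: [0.5651, 0.105, 0.2112]
tool_rot: [-3.141, -0.0, 1.67]
force: [-0.7, 0.2, -1.3]
grip_width: 0.0066
finger_force: 78.2
5.525 [0.5651 0.105  0.2112] [-3.141 -0.     1.67 ] rotvec [-0.001 -0.     0.264] d_world_cm [ 6.06 -9.24 -1.02]
[-1.63  0.85  0.17] [-0.    -0.     0.044]
[-1.59  0.92  0.17] [-0.    -0.     0.044]
[-1.55  0.99  0.17] [-0.    -0.     0.044]
[-1.51  1.06  0.17] [-0.    -0.     0.044]
[-1.46  1.13  0.17] [-0.    -0.     0.044]
[-1.41  1.19  0.17] [-0.    -0.     0.044]
```

```bash
python3 -m handwheel '[{"dx":-1.6,"dy":0.9,"dz":0.1,"wx":0,"wy":0,"wz":0.044,"claw":0},{"dx":-1.6,"dy":0.9,"dz":0.2,"wx":0,"wy":0,"wz":0.044,"claw":0},{"dx":-1.6,"dy":1.0,"dz":0.2,"wx":0,"wy":0,"wz":0.044,"claw":0},{"dx":-1.5,"dy":1.1,"dz":0.2,"wx":0,"wy":0,"wz":0.044,"claw":0},{"dx":-1.5,"dy":1.1,"dz":0.2,"wx":0,"wy":0,"wz":0.044,"claw":0},{"dx":-1.4,"dy":1.2,"dz":0.1,"wx":0,"wy":0,"wz":0.044,"claw":0},{"dx":0,"dy":0,"dz":0,"wx":0,"wy":0,"wz":0,"claw":0},{"dx":0,"dy":0,"dz":0,"wx":0,"wy":0,"wz":0,"claw":0}]'; python3 plan.py .6257 .0126 .201 1.406 1; python3 look.py l2 .003 .033
```

```text
clock: 6.52
position: [0.6247, 0.0125, 0.2023]
tool_rot: [-3.141, -0.0, 1.407]
force: [0.8, 0.6, -1.7]
grip_width: 0.0071
finger_force: 78.2
6.525 [0.6247 0.0125 0.2023] [-3.141 -0.     1.407] rotvec [-0.    -0.     0.001] d_world_cm [ 0.1   0.01 -0.13]
[0.03 0.09 0.13] [-0.    -0.     0.001]
lower-edge centre [0.6252 0.0154 0.0903] yaw -0.164 in screw frame mm [-50.9  -0.3 -39.7] hole z - screw 1.3
```

View pics/l2.png

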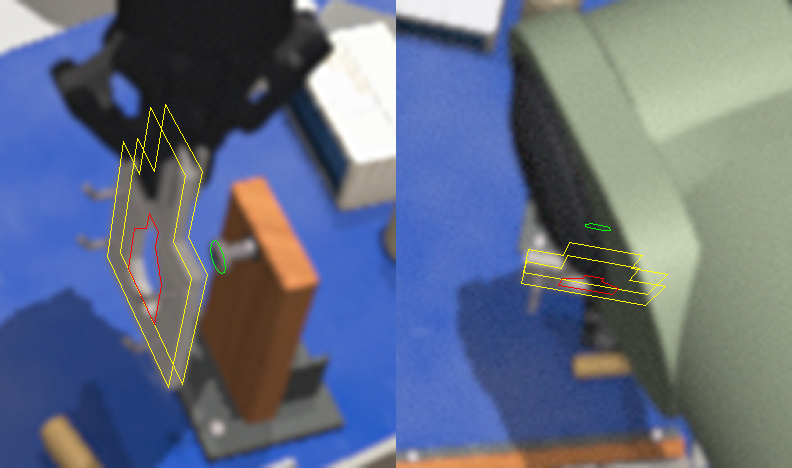

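The plate stands in front of the screw, square with it; overlay matches at scene crop (155,250), screw head at (220,255). Advancing.

```bash
python3 -m handwheel '[{"dx":0,"dy":1,"dz":0.1,"wx":0,"wy":0,"wz":0,"claw":0},{"dx":0,"dy":1,"dz":0,"wx":0,"wy":0,"wz":0,"claw":0},{"dx":0,"dy":1,"dz":0,"wx":0,"wy":0,"wz":0,"claw":0},{"dx":0,"dy":0.5,"dz":0,"wx":0,"wy":0,"wz":0,"claw":0},{"dx":0,"dy":0,"dz":0,"wx":0,"wy":0,"wz":0,"claw":0}]'; python3 -m handwheel '[{"dx":0,"dy":0.5,"dz":0,"wx":0,"wy":0,"wz":0,"claw":0},{"dx":0,"dy":0.5,"dz":0,"wx":0,"wy":0,"wz":0,"claw":0},{"dx":0,"dy":0.4,"dz":0,"wx":0,"wy":0,"wz":0,"claw":0},{"dx":0,"dy":0.1,"dz":0,"wx":0,"wy":0,"wz":0,"claw":0},{"dx":0,"dy":0,"dz":0,"wx":0,"wy":0,"wz":0,"claw":0}]'; python3 look.py l3 .003 .033
```

```text
clock: 7.25
position: [0.6595, 0.0064, 0.2011]
tool_rot: [-3.141, -0.0, 1.407]
force: [-1.3, -0.2, -2.3]
grip_width: 0.007
finger_force: 78.2
clock: 7.88
position: [0.6741, 0.0039, 0.2012]
tool_rot: [-3.141, -0.0, 1.407]
force: [0.8, 0.5, -2.1]
grip_width: 0.0066
finger_force: 78.2
lower-edge centre [0.6746 0.0069 0.0892] yaw -0.164 in screw frame mm [ -0.8  -0.7 -40.8] hole z - screw 0.2
```

View pics/l3.png

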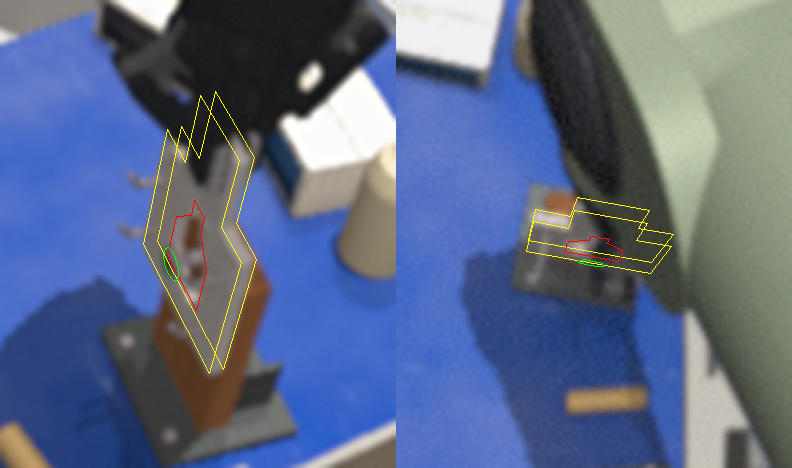

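Zero contact force, but the white spot seen at (190,270) versus the predicted head at (171,264) needs a closer look before lowering.

```bash
python3 - <<'E'
from h import *
f=optics.grab_frame("scene");sc=np.array([.6755,.0074,.13]);m=proj(f,sc)[0];print(m)
x,y=(m-[25,28]).astype(int);t=np.linspace(0,2*np.pi,16)
pl=[(proj(f,np.c_[t*0+X,.009*np.cos(t),.009*np.sin(t)]@rz(-.165).T+sc),(0,255,0)) for X in(-.0135,-.0085)]
crop(f["frame"],x,y,50,60,8,[],"pics/a.png");crop(f["frame"],x,y,50,60,8,pl,"pics/b.png")
cv2.imwrite("pics/l4.png",np.hstack([cv2.imread("pics/a.png"),cv2.imread("pics/b.png")]))
E
```

```text
[319.59391882 195.29935381]
```

View pics/l4.png

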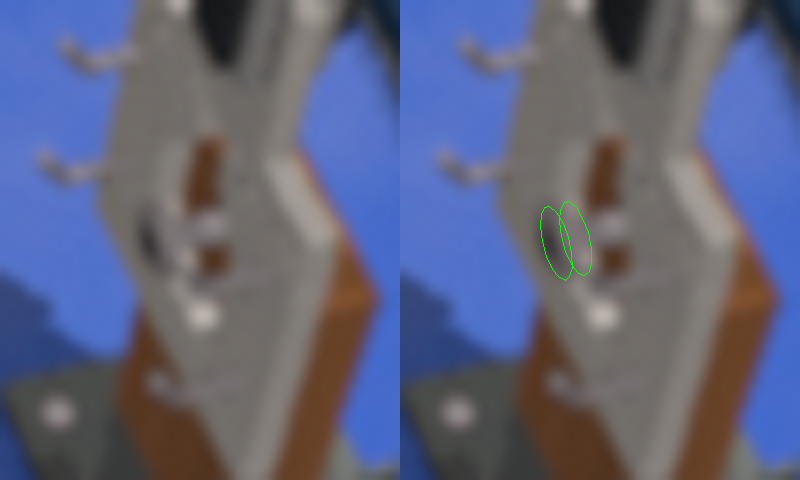

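The dark-fronted head (150,240) is in front of the plate, and the shank (210,225) passes through the wide part. Lowering.

```bash
python3 -m handwheel '[{"dx":0,"dy":0,"dz":0.8,"wx":0,"wy":0,"wz":0,"claw":0},{"dx":0,"dy":0,"dz":0.8,"wx":0,"wy":0,"wz":0,"claw":0},{"dx":0,"dy":0,"dz":0.5,"wx":0,"wy":0,"wz":0,"claw":0},{"dx":0,"dy":0,"dz":0,"wx":0,"wy":0,"wz":0,"claw":0}]'; python3 -m handwheel '[{"dx":0,"dy":0,"dz":0.5,"wx":0,"wy":0,"wz":0,"claw":0},{"dx":0,"dy":0,"dz":0.5,"wx":0,"wy":0,"wz":0,"claw":0},{"dx":0,"dy":0,"dz":0.4,"wx":0,"wy":0,"wz":0,"claw":0},{"dx":0,"dy":0,"dz":0,"wx":0,"wy":0,"wz":0,"claw":0}]'
```

```text
clock: 8.52
position: [0.6739, 0.0039, 0.1797]
tool_rot: [-3.141, 0.0, 1.407]
force: [0.1, -0.2, -2.1]
grip_width: 0.0069
finger_force: 78.2
clock: 9.02
position: [0.674, 0.0039, 0.1659]
tool_rot: [-3.141, 0.0, 1.407]
force: [-0.4, -0.6, -2.7]
grip_width: 0.0074
finger_force: 78.2
```

```bash
python3 -m handwheel '[{"dx":0,"dy":0,"dz":0.2,"wx":0,"wy":0,"wz":0,"claw":0},{"dx":0,"dy":0,"dz":0.1,"wx":0,"wy":0,"wz":0,"claw":0},{"dx":0,"dy":0,"dz":0,"wx":0,"wy":0,"wz":0,"claw":0}]'; python3 -m handwheel '[{"dx":0,"dy":0,"dz":0.1,"wx":0,"wy":0,"wz":0,"claw":0},{"dx":0,"dy":0,"dz":0,"wx":0,"wy":0,"wz":0,"claw":0}]'
```

```text
clock: 9.4
position: [0.6742, 0.0039, 0.1633]
tool_rot: [3.142, 0.0, 1.407]
force: [0.4, 0.4, -2.2]
grip_width: 0.0067
finger_force: 78.3
clock: 9.65
position: [0.6743, 0.0039, 0.163]
tool_rot: [3.141, -0.0, 1.407]
force: [-2.4, -1.3, 6.9]
grip_width: 0.0068
finger_force: 79.9
```

```bash
python3 -m handwheel '[{"dx":0,"dy":0,"dz":0,"wx":0,"wy":0,"wz":0,"claw":12},{"dx":0,"dy":0,"dz":0,"wx":0,"wy":0,"wz":0,"claw":20},{"dx":0,"dy":0,"dz":0,"wx":0,"wy":0,"wz":0,"claw":35},{"dx":0,"dy":0,"dz":0,"wx":0,"wy":0,"wz":0,"claw":45},{"dx":0,"dy":0,"dz":0,"wx":0,"wy":0,"wz":0,"claw":45}]' 20; python3 -m handwheel '[{"dx":0,"dy":0,"dz":-1,"wx":0,"wy":0,"wz":0,"claw":45},{"dx":0,"dy":0,"dz":-2,"wx":0,"wy":0,"wz":0,"claw":45},{"dx":0,"dy":0,"dz":-3,"wx":0,"wy":0,"wz":0,"claw":45},{"dx":0,"dy":0,"dz":-4,"wx":0,"wy":0,"wz":0,"claw":45},{"dx":0,"dy":0,"dz":-2,"wx":0,"wy":0,"wz":0,"claw":45},{"dx":0,"dy":0,"dz":0,"wx":0,"wy":0,"wz":0,"claw":45}]'
python3 - <<'E'
from h import *
f=optics.grab_frame("scene");sc=np.array([.6755,.0074,.13]);
o=sc-[0,0,.08];pl=[(proj(f,plate(-.004)@rz(-.165).T+o),(0,255,255)),(proj(f,hole(-.004)@rz(-.165).T+o),(0,0,255))]
crop(f["frame"],280,145,80,110,5,[],"pics/a.png");crop(f["frame"],280,145,80,110,5,pl,"pics/b.png")
cv2.imwrite("pics/l5.png",np.hstack([cv2.imread("pics/a.png"),cv2.imread("pics/b.png")]))
E
```

```text
clock: 10.28
position: [0.6741, 0.0039, 0.1623]
tool_rot: [-3.142, -0.0, 1.407]
force: [0.3, -0.3, 0.0]
grip_width: 0.0382
finger_force: 0.0
clock: 11.02
position: [0.6749, 0.0041, 0.2853]
tool_rot: [3.138, -0.001, 1.407]
force: [-0.5, -0.4, -0.7]
grip_width: 0.0386
finger_force: 0.0
```

View pics/l5.png

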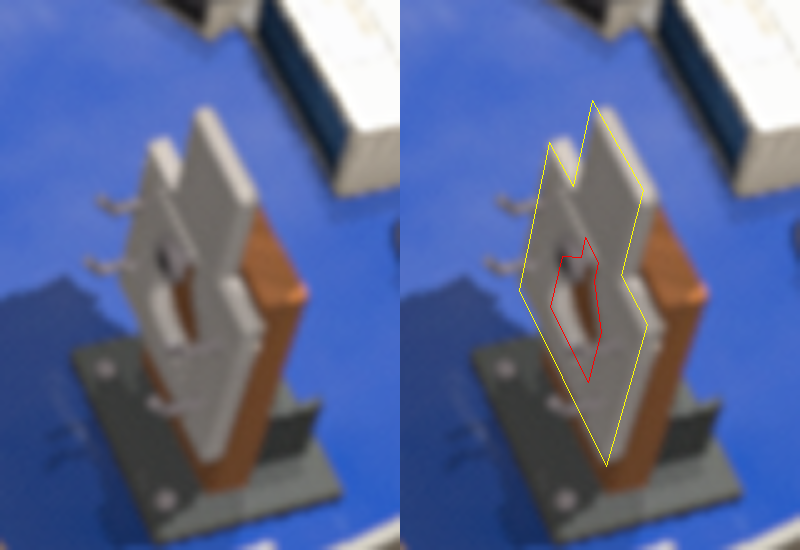

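The plate hangs upright with the screw head (165,255) at the top of the slot, matching the predicted pose, and the gripper is clear. Handing in.

```bash
python3 -c "
from workcell import job_done
print(job_done())"
```

```text
the job is handed in; nothing more can be done
None
```

The keyhole plate hangs upright on the screw with the screw at the top of its slot, the gripper is clear of it, and the spare plate was left in the stand; the job was handed in at about 11 s on the robot's clock.

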